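Load a scent cartridge under the diffuser's spring flap

TASK

Load the orange scent cartridge into the aroma diffuser without picking it up: press the yellow paddle down with one fingertip to hold the blue spring flap open, and while you hold it, push the cartridge along its tray under the flap with the other fingertip until it is fully home. Then let go of both so that the flap springs shut behind the cartridge. Do not lift the cartridge, and leave the jars, the glass and the bottle where they stand.

Things in the scene. Friction and masses are not known exactly. Their poses are not given: they have to be found in the camera images.
- diffuser: Fixed grey aroma diffuser, yaw within 0.3 rad. Origin: table level, mid-channel, at the mouth of the loading bay. +x: the way the cartridge is pushed in (away from the robot), +y its left. The channel floor is 6 mm above the table; rails (inner faces y = +-18.5 mm, tops z = 20 mm) guide the cartridge from x = -155 mm to the mouth, then cheeks (tops z = 34 mm) to the stop at x = 70 mm.
- housing_top (a point): Centre of the wooden top of the diffuser's housing, 73 mm above the table, with a round nozzle on it to 82 mm. The housing spans x 70 to 185 mm, y -50 to 60 mm of the diffuser; its front face is the stop.
- axle_mid (a point): Mid-length of the steel axle (6 mm thick) on which flap and paddle rock, along the diffuser's x from -163 to 72 mm, at y = 30 mm, 40 mm above the table, left of the channel. Posts 44 mm high, 10 mm wide, carry it at x = -161 and 66 mm.
- flap_angle (a joint): Blue spring flap's angle (rad): 0 shut, 0.65 fully open (stop). Pressing the yellow paddle down opens it: about 3 N to begin, 5 N fully open, 30 mm from the axle; released, it springs shut. Its cover lies over the bay (x 0 to 70 mm, 43 mm high when shut). Pushing the cartridge at it does not open it.
- lip (a point): Middle of the lower edge of the lip hanging from the flap's front edge (diffuser x 0 to 5 mm, y -17 to 3 mm; 16 mm above the table when shut). It bars the cartridge's body, whose top is 28 mm above the table; from 0.45 rad open the body passes beneath.
- flap: The rocking part: blue cover and lip, and left of the axle the yellow paddle, a plate 3 mm thick, diffuser x = -160 to -10 mm, 10 to 44 mm from the axle. Origin on the axle at the bay mouth; shut, its axes are the diffuser's. Shut, the paddle slopes up away from the axle by 0.26 rad; it tilts down by the flap's angle (0.5 rad open: slopes down 0.24). A fingertip can slide along it while holding it down.
- paddle_top (a point): Point on the paddle's upper face, at half its length, 30 mm from the axle: where across its width to press (anywhere along its length). About 49 mm above the table when shut, 34 mm at 0.5 rad open; 59 mm left of the channel's middle.
- cartridge: Loose orange cartridge with an amber vial in it, 84 to 168 g, 102 x 34 mm, in the tray before the flap. Origin: underside, mid-length; x points into the bay. Sled 6 mm thick; body (22 mm high) from x = -9 to 51 mm; push tab (x = -51 to -43 mm, 50 mm high) at the rear, stays outside. Home: front on the stop, origin at diffuser x = 19 mm; the flap's lip then drops between body and tab, 5 mm to spare.
- push_face (a point): Middle of the rear face of the cartridge's push tab (34 mm wide), 35 mm above its underside, 41 mm above the table: where a fingertip pushes. At diffuser x = -32 mm when home.
- jar_a: Ribbed jar of clear and pale green glass, 92 mm across, 150 mm high, origin under its centre. Leave alone.
- jar_b: Second, like jar_a. Leave alone.
- glass: Small empty drinking glass, 56 mm across the rim, 95 mm high, origin under its centre. Leave alone.
- dropper: Small amber bottle with black cap, 36 mm across, 85 mm high, origin under its centre. Leave alone.
There are look-alikes about, which are no part of the job. Several things have the shape of the cartridge; the one meant has the colours described above.

How it is judged (in metres and radians):
On the way, in this order (a step that is already met when the one before it is completed fails the run):
1. a fingertip holds the flap open by its paddle, the cartridge still in front of it (contact force between the fingers and flap above 0.3 N and value of joint flap_angle above 0.35 rad and x of cartridge in the frame of diffuser below -0.04 m), for 0.2 s.
2. with the flap held open, a fingertip pushes the cartridge at least halfway under it (contact force between the fingers and flap above 0.3 N and contact force between the fingers and cartridge above 0.1 N and x of cartridge in the frame of diffuser above -0.02 m), for 0.05 s.
At the end, for the whole second after the job is handed in: The cartridge lies flat on the channel floor within 4.5 mm of its stop, at rest, and the flap is shut (under 0.05 rad) with its lip down behind the cartridge's body (x of cartridge in the frame of diffuser above 0.0145 m and value of joint flap_angle below 0.05 rad and linear speed of cartridge below 0.01 m/s and z of cartridge in the frame of diffuser below 0.009 m); the robot touches nothing.
It fails at once if the cartridge is lifted more than 8 mm off the channel floor or tipped by more than 0.2 rad (z of cartridge in the frame of diffuser above 0.014 m or angle between cartridge's own z axis and vertical above 0.2 rad).
It fails at once if a jar, the glass or the bottle is moved more than 15 mm or tipped (distance of any of jar_a, jar_b, glass, dropper from where it was at the start of the episode above 0.015 m or angle between any of jar_a, jar_b, glass, dropper's own z axis and vertical above 0.2 rad).
It also fails if it takes over 48 s, if anything falls off the work surface, if the arm or the gripper's body presses on something with over 40 N, if the wrist force passes 120 N, or if a joint passes its speed limit or range.

ROBOT

A 7-joint arm with a two-finger parallel gripper is mounted at the origin on the work surface. World frame = base frame: x ahead of the robot, y to its left, z up, the work surface at z = 0. Lengths are in mm, angles in rad, forces in N, time in s.
With the tool pointing down it reaches from about 350 to 900 mm from the base axis. Payload 7.2 kg.
Tool frame: the origin (TCP) lies between the finger pads; the fingertips stand 25 mm ahead of it and the grasp point (between the pads) lies 6 mm ahead of it; z points along the fingers, y is the direction in which the jaws open and shut (so a half turn about z gives the same grasp; the last joint's range is limited). The gripper opens to 88 mm and grips with 3 to 60 N. Pads are 20 mm wide; open, the fingers measure 115 mm over their backs; the gripper's body (75 mm by 178 mm) begins 61 mm behind the grasp point.
Start: joints at [-1.247, 0.411, -0.013, 1.596, 0.006, 1.134, -0.082], TCP at [238.667, 577.638, 247.653] pointing down, gripper open.
Joint ranges: [-2.95, 2.95], [-0.29, 1.99], [-1.47, 1.44], [0.14, 2.54], [-1.03, 4.17], [0.13, 1.85], [-2.86, 2.86]. Speed limits (rad/s): [2.39, 2.39, 3.01, 3.01, 3.14, 3.14, 3.14].

INTERFACE

Orientations are given as a unit quaternion [w, x, y, z].
In Python, from workcell import manip gives the robot as it stands. The module is installed in compiled form; this text tells all that it offers.
- The arm moves only by the tool apply_moves, never from a script. Its argument "commands" is a list of rows, each an object with "delta_rot": the turn, a rotation vector about the tool's x, y, z in rad, a list of three; "travel": the shift along the tool's x, y, z in mm, a list of three; "fingers": the finger opening in mm, from 0 to 87.8. In form: [{"delta_rot": [ax, ay, az], "travel": [x, y, z], "fingers": fingers}, ...]. A call has 1 to 5 rows; each row is the pose to reach, as a shift and turn from the pose commanded when the call began, along the tool's axes at that moment; what a row does not reach only later rows make up. A row lasts 1/12 s, in which the tool goes at most 41.7 mm and 7.16 degrees, less where a joint would pass 70% of its speed; a pose out of reach is approached as far as the arm can. A call with a gripper value outside its range is refused whole. The fingers move at their own pace and stop on an object; "newtons" is the grip in N (left out, the last holds). Time passes only in rows, so rows that repeat a pose let the fingers close. It gives the time, the measured TCP pose, the force and the opening at its end, in the units of the state.
- manip.get_obs(): the state, without advancing time (a new reading comes with each control period).
- manip.snapshot(name): name is "scene" or "top" or "wrist"; returns the picture (480x640x3 uint8, red, green, blue); there is no depth.
- manip.get_calibration(name): a dict with "intrinsics" (3x3 intrinsics, pixels), "view" (4x4, takes a point from world to camera coordinates). Camera axes: x right, y up, looking along -z (the intrinsics and any distortion apply to the point x, -y, -z); pixel columns grow to the right and rows downward; lengths in mm; the calibration is good to about 2 mm. A picture is of the moment at which its call begins: read the wrist's pose just before it. get_calibration takes no time and is no camera call; for the wrist camera it gives the pose at the moment of the call.
- manip.finish_job(): hands the job in, once; it reports no verdict.
Trained networks look in the newest picture that a camera, given by its name, has taken for a name from the list of things; names that differ only in an ending like _2 or _b are one class to them, and where a whole thing is asked for, a point or a joint stands for the part that bears it (a point fixed in the world has none). Each returns a list of dicts, best first, with "conf" (0 to 1); they miss things now and then, are a little off and sometimes report something else, mostly with a low value. They report only what shows in the picture. A call takes as long as a camera call. They do not tell look-alikes from the thing itself.
- manip.recognise(label, camera): "extent" ([left, top, right, bottom] in pixels, round what is visible of it).
- manip.trace(label, camera): "region" (480x640 bool, what is visible of it) and "extent" ([left, top, right, bottom] in pixels, round what is visible of it).
- manip.pinpoint(label, camera): "location" ([column, row] in pixels: a listed point, or the origin of a listed thing).
The state is a dict: "time": time; "joint_positions": joint angles; "joint_velocities": joint speeds; "effort": joint torques, N m; "eef_pos": TCP position; "orientation": TCP orientation; "wrist_force": force on the tool from outside, world axes, zero at the start; "moment": the same for the moment, N m; "grip_width": finger opening in mm.
Only numpy, scipy, OpenCV 4.12 (cv2) and the standard library are available. Lean on these libraries where they do the work, as an engineer would, in place of code of your own. Each camera call takes 0.05 s, during which the arm holds its last target. There are 200 camera calls.

## Working session

There is one attempt and no reset: what is moved stays moved. The work goes in short steps, Python scripts to look and compute and a tool call to move; the robot and the scene stay as the last step left them, time stands still between calls to the robot, and variables do not carry over. Pictures are saved under pics/ and viewed, about 8 in all and at most 12, crops included, and the job is handed in when it is done.

Besides the shell and the picture viewer there is one more tool, called after ">>>" as name(argument=value, ...), one argument or row to a line, values as JSON. apply_moves: Moves the arm, as the interface text tells. Its arguments: {"type":"object","properties":{"commands":{"type":"array"},"newtons":{"type":"number"}},"required":["commands"]}

```bash
mkdir -p pics; cat > h.py <<'E'
import numpy as np, cv2, json
from workcell import manip
def cal(n):
    c=manip.get_calibration(n); return np.array(c["intrinsics"]),np.array(c["view"]),c
def proj(n,P):
    K,V,_=cal(n); P=np.atleast_2d(P); c=(V[:3,:3]@P.T).T+V[:3,3]
    q=np.c_[c[:,0],-c[:,1],-c[:,2]]; u=(K@q.T).T; return u[:,:2]/u[:,2:]
def ray(n,uv,z):
    K,V,_=cal(n); d=np.linalg.inv(K)@np.array([uv[0],uv[1],1.]); d=V[:3,:3].T@np.array([d[0],-d[1],-d[2]])
    o=-V[:3,:3].T@V[:3,3]; return o+d*(z-o[2])/d[2]
E
python3 - <<'E'
from h import *
for n in ["scene","top"]:
    im=manip.snapshot(n); cv2.imwrite(f"pics/{n}0.png",im[:,:,::-1]); 
    K,V,c=cal(n); print(n,list(c.keys()),K.round(1).tolist(),(-V[:3,:3].T@V[:3,3]).round())
    for l,z in [("housing_top",73),("axle_mid",40),("lip",16),("paddle_top",49),("push_face",41),("cartridge",6),("diffuser",0),("flap",40),("jar_a",0),("glass",0),("dropper",0)]:
        for r in manip.pinpoint(l,n)[:3]:
            print(l,round(r["conf"],2),np.round(r["location"]),ray(n,r["location"],z).round(1)[:2])
o=manip.get_obs();print(o["time"],o["eef_pos"],o["orientation"],o["wrist_force"])
E
```

```text
scene ['intrinsics', 'view'] [[567.6, 0.0, 323.4], [0.0, 567.6, 243.1], [0.0, 0.0, 1.0]] [882. 708. 776.]
housing_top 0.92 [225. 275.] [748.9  38.2]
axle_mid 0.65 [322. 269.] [582.1  72.7]
axle_mid 0.47 [361. 242.] [486.3  41.9]
lip 0.94 [293. 277.] [628.4  44.8]
lip 0.71 [293. 385.] [720.4 251.9]
paddle_top 0.93 [351. 270.] [540.9 105.2]
push_face 0.86 [363. 244.] [485.8  48.8]
push_face 0.61 [433. 221.] [332.4  54.8]
push_face 0.61 [342. 179.] [ 428.5 -143.7]
cartridge 0.86 [420. 246.] [372.4  74. ]
cartridge 0.79 [336. 262.] [536.2  36.7]
cartridge 0.6 [345. 205.] [ 442.5 -102.6]
diffuser 0.74 [295. 281.] [623.   42.2]
flap 0.65 [299. 276.] [627.1  69.7]
jar_a 0.62 [344. 377.] [638.3 265.9]
jar_a 0.59 [212. 238.] [ 725.7 -138.7]
glass 0.58 [289. 383.] [722.  236.8]
dropper 0.91 [284. 212.] [ 563.9 -146.2]
top ['intrinsics', 'view'] [[467.1, 0.0, 314.4], [0.0, 467.1, 238.9], [0.0, 0.0, 1.0]] [416.  47. 996.]
housing_top 0.78 [329. 156.] [745.1  38.6]
lip 0.56 [331. 218.] [626.8  33.1]
paddle_top 0.74 [296. 256.] [540.3 104.4]
paddle_top 0.19 [414. 250.] [ 553.4 -136.3]
push_face 0.94 [421. 311.] [ 431.5 -148.6]
push_face 0.78 [327. 361.] [331.2  40.5]
push_face 0.67 [322. 282.] [486.6  50.7]
cartridge 0.79 [309. 346.] [356.4  76.7]
cartridge 0.68 [328. 218.] [629.4  39.2]
cartridge 0.61 [326. 258.] [541.7  43. ]
diffuser 0.87 [330. 220.] [625.2  34.3]
flap 0.91 [313. 217.] [622.4  71.3]
jar_a 0.94 [406. 171.] [ 738.2 -131.4]
jar_a 0.92 [226. 212.] [640.7 263. ]
glass 0.94 [244. 177.] [721.9 226.8]
dropper 0.72 [413. 250.] [ 561.8 -144.1]
dropper 0.51 [327. 259.] [539.2  41.3]
1.2 [238.65550058 577.65383484 247.65915633] [-1.03536924e-06  1.94621367e-01  9.80878444e-01  2.69813369e-05] [ 0.36645674 -0.55301189 -0.35967475]
```

View pics/scene0.png

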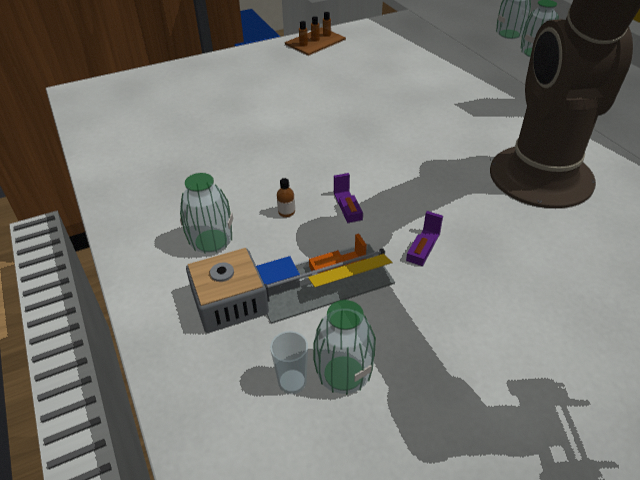

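View pics/top0.png

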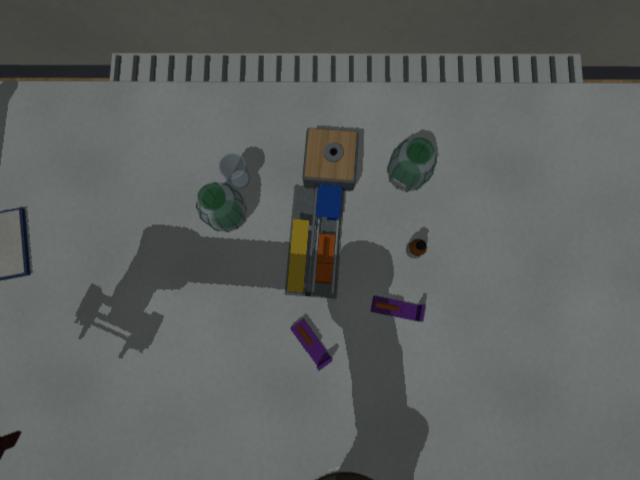

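Scene view: the orange cartridge is in the tray at about (335,260), the paddle at (350,270) and the blue flap at (280,270). The two purple look-alikes lie loose at (348,198) and (424,238). The top view agrees: cartridge (325,258), paddle (300,256), flap (328,200), jars (220,205) and (412,163). The diffuser's yaw is small.

>>> apply_moves(
  commands=[
    {"delta_rot":[0,0,0],"travel":[-30,-24,0],"fingers":46},
    {"delta_rot":[0,0,0],"travel":[-60,-48,0],"fingers":46},
    {"delta_rot":[0,0,0],"travel":[-90,-72,0],"fingers":46},
    {"delta_rot":[0,0,0],"travel":[-120,-96,0],"fingers":46},
    {"delta_rot":[0,0,0],"travel":[-150,-120,0],"fingers":46},
  ],
)

```text
time: 1.62
eef_pos: [332.1, 407.8, 247.7]
orientation: [0.0, 0.195, 0.981, 0.0]
wrist_force: [1.1, -0.4, 0.0]
grip_width: 58.1
```

>>> apply_moves(
  commands=[
    {"delta_rot":[0,0,0],"travel":[-30,-24,0],"fingers":46},
    {"delta_rot":[0,0,0],"travel":[-60,-48,0],"fingers":46},
    {"delta_rot":[0,0,0],"travel":[-90,-72,0],"fingers":46},
    {"delta_rot":[0,0,0],"travel":[-120,-96,0],"fingers":46},
    {"delta_rot":[0,0,0],"travel":[-150,-120,0],"fingers":46},
  ],
)

```text
time: 2.03
eef_pos: [424.9, 239.5, 248.0]
orientation: [0.0, 0.195, 0.981, 0.0]
wrist_force: [0.9, 0.6, 0.1]
grip_width: 45.7
```

>>> apply_moves(
  commands=[
    {"delta_rot":[0,0,-0.06],"travel":[-30,-24,0],"fingers":46},
    {"delta_rot":[0,0,-0.12],"travel":[-60,-48,0],"fingers":46},
    {"delta_rot":[0,0,-0.18],"travel":[-90,-72,0],"fingers":46},
    {"delta_rot":[0,0,-0.24],"travel":[-120,-96,0],"fingers":46},
    {"delta_rot":[0,0,-0.24],"travel":[-120,-96,0],"fingers":46},
  ],
)

```text
time: 2.45
eef_pos: [501.6, 99.0, 248.2]
orientation: [0.001, 0.078, 0.997, -0.001]
wrist_force: [0.1, -0.7, -0.9]
grip_width: 46.1
```

```bash
python3 - <<'E'
from h import *
o=manip.get_obs();print(o["time"],o["eef_pos"],o["orientation"],o["grip_width"],o["wrist_force"])
n="wrist"
im=manip.snapshot(n); cv2.imwrite(f"pics/w1.png",im[:,:,::-1]); 
K,V,c=cal(n); print(K.round(1).tolist(),(-V[:3,:3].T@V[:3,3]).round())
for l,z in [("housing_top",73),("axle_mid",40),("lip",16),("paddle_top",49),("push_face",41),("cartridge",6),("diffuser",0),("flap",40)]:
    for r in manip.pinpoint(l,n)[:3]:
        print(l,round(r["conf"],2),np.round(r["location"]),ray(n,r["location"],z).round(1)[:2])
E
```

```text
2.45 [501.56110228  98.96379876 248.18340782] [ 0.00138293  0.07826407  0.99693089 -0.00127207] 46.12257584054779 [ 0.10584579 -0.72655745 -0.87557168]
[[392.1, 0.0, 323.5], [0.0, 392.1, 231.4], [0.0, 0.0, 1.0]] [435. 110. 385.]
axle_mid 0.64 [309. 290.] [571.6  79.5]
lip 0.85 [280. 331.] [621.9  41.7]
paddle_top 0.91 [340. 256.] [540.4 114.5]
paddle_top 0.73 [309. 292.] [570.4  82.1]
paddle_top 0.59 [283. 322.] [595.9  53.1]
push_face 0.64 [ 32. 170.] [ 425.4 -138.7]
push_face 0.6 [263. 202.] [482.8  54.7]
cartridge 0.77 [273.  58.] [361.5  81.2]
cartridge 0.75 [108. 165.] [431.  -91.6]
cartridge 0.59 [281. 247.] [535.8  57.6]
diffuser 0.92 [286. 319.] [616.9  47.3]
flap 0.57 [314. 338.] [622.3  77.8]
flap 0.45 [103. 289.] [ 542.4 -109.8]
```

View pics/w1.png

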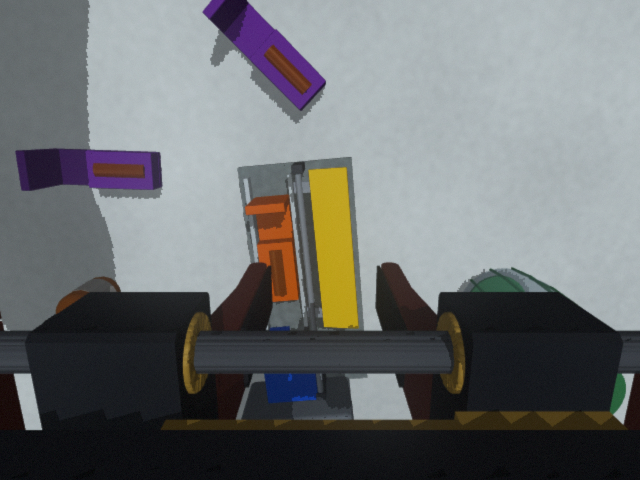

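The wrist view shows the cartridge tab at about (265,207), the paddle spanning (330,168)-(345,328) and the blue flap at (292,375). Only purple look-alikes lie nearby. Next I'll fit the diffuser pose to the paddle's corners in all three views.

```bash
cat > fit.py <<'E'
from h import *
from scipy.optimize import least_squares
def quad(im,lo,hi):
    h=cv2.cvtColor(im,cv2.COLOR_RGB2HSV); m=cv2.inRange(h,lo,hi)
    c=max(cv2.findContours(m,0,2)[0],key=cv2.contourArea)
    return cv2.boxPoints(cv2.minAreaRect(c)),c
def W(p,d):
    c,s=np.cos(p[2]),np.sin(p[2]); d=np.atleast_2d(d)
    return np.c_[p[0]+c*d[:,0]-s*d[:,1],p[1]+s*d[:,0]+c*d[:,1],d[:,2]]
def pad(a=0.26):
    return np.array([[x,30+r*np.cos(a)-1.5*np.sin(a),40+r*np.sin(a)+1.5*np.cos(a)] for x,r in [(-160,10),(-160,44),(-10,44),(-10,10)]])
E
python3 - <<'E'
from fit import *
ims={n:manip.snapshot(n) for n in ["top","scene","wrist"]}
Q={}
for n,im in ims.items():
    h,c=quad(im,(22,150,90),(32,255,255)); M=np.zeros(im.shape[:2],np.uint8); cv2.drawContours(M,[c],-1,255,-1)
    ap=cv2.approxPolyDP(c,4,True)[:,0]; print(n,cv2.contourArea(c),ap.tolist()); Q[n]=(M,ap)
def near(n,p):
    P=proj(n,W(p,pad())); A=Q[n][1]; return np.array([P[i]-A[np.argmin(np.linalg.norm(A-P[i],axis=1))] for i in range(4)]).ravel()
for S in (["top"],["scene"],["wrist"],["top","scene"],["top","scene","wrist"]):
    f=least_squares(lambda p:np.concatenate([near(n,p) for n in S]),[624,38,-.06],x_scale=[10,10,.05],loss="soft_l1",diff_step=1e-4)
    print(S,f.x.round(3),f.cost.round(1))
print(W(f.x,[127.5,5,73]),W(f.x,[2.5,-7,16]))
print(manip.get_obs()["eef_pos"])
E
```

```text
Traceback (most recent call last):
  File "fit.py", line 5, in quad
    c=max(cv2.findContours(m,0,2)[0],key=cv2.contourArea)
ValueError: max() iterable argument is empty
```

```bash
python3 - <<'E'
from fit import *
ims={n:manip.snapshot(n) for n in ["top","scene","wrist"]}
for n,u in [("top",(300,256)),("scene",(330,275)),("wrist",(335,230))]:
    print(n,cv2.cvtColor(ims[n],cv2.COLOR_RGB2HSV)[u[1],u[0]])
Q={}
for n,im in ims.items():
    try: h,c=quad(im,(18,180,60),(35,255,255))
    except ValueError: print(n,"none");continue
    ap=cv2.approxPolyDP(c,4,True)[:,0]; print(n,cv2.contourArea(c),ap.tolist()); Q[n]=ap
def near(n,p):
    P=proj(n,W(p,pad())); A=Q[n]; return np.array([P[i]-A[np.argmin(np.linalg.norm(A-P[i],axis=1))] for i in range(4)]).ravel()
for S in [[n] for n in Q]+[list(Q)]:
    f=least_squares(lambda p:np.concatenate([near(n,p) for n in S]),[624,38,-.06],x_scale=[10,10,.05],loss="soft_l1",diff_step=1e-4)
    print(S,f.x.round(3),f.cost.round(1))
print(W(f.x,[127.5,5,73]),W(f.x,[2.5,-7,16]))
print(manip.get_obs()["eef_pos"])
cv2.imwrite("pics/top2.png",ims["top"][:,:,::-1]);cv2.imwrite("pics/scene2.png",ims["scene"][:,:,::-1])
E
```

```text
top [16 63 53]
scene [ 24 222 180]
wrist [ 25 219 186]
top none
scene 835.5 [[391, 262], [380, 254], [309, 279], [316, 286]]
wrist 5437.5 [[335, 173], [300, 176], [314, 325], [320, 330], [348, 329]]
['scene'] [ 6.26186e+02  4.62160e+01 -2.30000e-02] 5.5
['wrist'] [ 6.23152e+02  4.29870e+01 -3.20000e-02] 12.0
['scene', 'wrist'] [ 6.23672e+02  4.35840e+01 -3.10000e-02] 18.9
[[751.26556379  44.67757427  73.        ]] [[625.95675438  36.51042756  16.        ]]
[498.50127006 106.88816379 247.65557819]
```

```bash
python3 - <<'E'
from fit import *
ims={"top":cv2.imread("pics/top0.png")[:,:,::-1],"scene":cv2.imread("pics/scene0.png")[:,:,::-1],"wrist":manip.snapshot("wrist")}
M={}
for n,im in ims.items():
    h,c=quad(np.ascontiguousarray(im),(18,180,60),(35,255,255))
    m=np.zeros((480,640),np.uint8); cv2.drawContours(m,[c],-1,255,-1); mo=cv2.moments(m,True)
    ap=cv2.approxPolyDP(c,3,True)[:,0]; print(n,mo["m00"],ap.tolist()); M[n]=m
def poly(n,p):
    m=np.zeros((480*4,640*4),np.uint8); cv2.fillConvexPoly(m,np.round(proj(n,W(p,pad()))*4).astype(int),255)
    return cv2.resize(m,(640,480),interpolation=cv2.INTER_AREA)/255.
from scipy.optimize import minimize
def cost(p,S): return sum(np.abs(poly(n,p)-M[n]/255.).sum()/M[n].sum()*255 for n in S)
for S in [[n] for n in M]+[["top","scene"],list(M)]:
    f=minimize(cost,[624,41,-.04],args=(S,),method="Nelder-Mead",options=dict(initial_simplex=[[624,41,-.04],[634,41,-.04],[624,50,-.04],[624,41,.04]]))
    print(S,f.x.round(3),round(f.fun,3))
print(W(f.x,[127.5,5,73]),W(f.x,[2.5,-7,16]))
# orange cartridge: push face detections
for n,uv in [("top",(322,282)),("scene",(363,244))]:
    d=ray(n,uv,41)-np.r_[f.x[:2],41];c,s=np.cos(f.x[2]),np.sin(f.x[2]);print("push",n,c*d[0]+s*d[1],-s*d[0]+c*d[1])
n="wrist"
for r in manip.pinpoint("push_face",n)[:3]:
    d=ray(n,r["location"],41)-np.r_[f.x[:2],41];print(r["conf"],r["location"],c*d[0]+s*d[1],-s*d[0]+c*d[1])
o=manip.get_obs();print(o["eef_pos"],o["orientation"])
for n in M:
  im=np.ascontiguousarray(ims[n][:,:,::-1])
  A=np.array([[-155,18.5,20],[0,18.5,20],[70,18.5,34],[70,-18.5,34],[0,-18.5,20],[-155,-18.5,20]])
  H=np.array([[70,-50,73],[185,-50,73],[185,60,73],[70,60,73]])
  for P in (A,H,pad()): cv2.polylines(im,[np.round(proj(n,W(f.x,P))*8).astype(int)],True,(0,0,255),1,cv2.LINE_AA,3)
  cx,cy=proj(n,W(f.x,[-50,20,30]))[0].astype(int); im=im[max(0,cy-120):cy+120,max(0,cx-130):cx+130]; 
  M[n]=cv2.resize(im,None,fx=1,fy=1)
h=min(v.shape[0] for v in M.values()); cv2.imwrite("pics/fit.png",np.hstack([v[:h] for v in M.values()]))
E
```

```text
top 1108.0 [[294, 220], [287, 289], [301, 291], [308, 222]]
scene 925.0 [[391, 262], [381, 254], [320, 272], [309, 279], [316, 286]]
wrist 5631.0 [[336, 173], [300, 176], [315, 329], [320, 330], [348, 329]]
['top'] [ 6.23281e+02  3.94830e+01 -6.60000e-02] 0.086
['scene'] [ 6.2353e+02  4.2335e+01 -6.3000e-02] 0.081
['wrist'] [ 6.21779e+02  3.86890e+01 -6.70000e-02] 0.042
['top', 'scene'] [ 6.24564e+02  4.19720e+01 -5.30000e-02] 0.241
['top', 'scene', 'wrist'] [ 6.22734e+02  4.07160e+01 -5.80000e-02] 0.354
[[750.30933773  38.31768741  73.        ]] [[624.82394271  33.58317206  16.        ]]
push top -135.745418346623 2.5428367292371545
push scene -137.25361592159803 0.7722931788804139
0.98 [257.4, 205.7] -136.83532014051644 -1.5338429703254635
0.79 [19.5, 175.6] -182.4415484345257 -204.3430657706512
0.62 [208.9, 4.7] -299.9553815350769 -18.2519481840792
[498.5293269  106.74983041 247.64036798] [3.19403298e-06 7.58173015e-02 9.97121726e-01 1.51440903e-05]
```

View pics/fit.png

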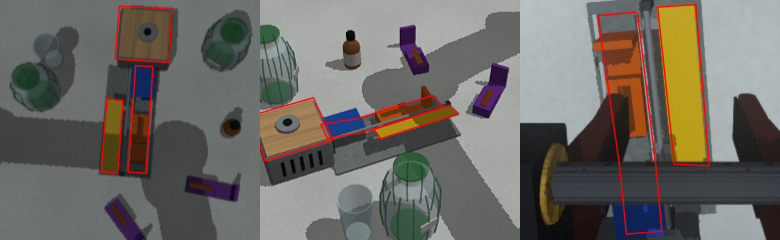

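>>> apply_moves(
  commands=[
    {"delta_rot":[0,0,0],"travel":[10,-16,20],"fingers":46},
    {"delta_rot":[0,0,0],"travel":[20,-31,50],"fingers":46},
    {"delta_rot":[0,0,0],"travel":[20,-31,80],"fingers":46},
    {"delta_rot":[0,0,0],"travel":[20,-31,115],"fingers":46},
    {"delta_rot":[0,0,0],"travel":[20,-31,145],"fingers":46},
  ],
)

```text
time: 3.72
eef_pos: [473.8, 78.8, 101.4]
orientation: [0.0, 0.076, 0.997, 0.0]
wrist_force: [0.5, 0.8, -0.1]
grip_width: 46.1
```

>>> apply_moves(
  commands=[
    {"delta_rot":[0,0,0],"travel":[0,0,7],"fingers":46},
    {"delta_rot":[0,0,0],"travel":[0,0,7],"fingers":46},
    {"delta_rot":[0,0,0],"travel":[0,0,7],"fingers":46},
  ],
)

```text
time: 3.97
eef_pos: [474.6, 79.1, 96.3]
orientation: [0.0, 0.076, 0.997, -0.0]
wrist_force: [-0.1, 0.2, 0.1]
grip_width: 45.7
```

```bash
python3 - <<'E'
from fit import *
o=manip.get_obs();print(o["time"],o["eef_pos"],o["orientation"],o["grip_width"],o["wrist_force"])
p=[622.8,40,-.064]
w=manip.snapshot("wrist");s=manip.snapshot("scene");im=[]
for n,a in (("wrist",w),("scene",s)):
  a=np.ascontiguousarray(a[:,:,::-1])
  for P in ([[-155,18.5,20],[0,18.5,20],[0,-18.5,20],[-155,-18.5,20]],pad()): cv2.polylines(a,[np.round(proj(n,W(p,P))*8).astype(int)],True,(0,0,255),1,cv2.LINE_AA,3)
  im.append(a)
for r in manip.pinpoint("push_face","wrist")[:2]: print(r,ray("wrist",r["location"],41))
cx,cy=proj("scene",W(p,[-120,30,60]))[0].astype(int)
c=cv2.resize(im[1][cy-60:cy+60,cx-60:cx+60],(480,480),interpolation=cv2.INTER_CUBIC)
cv2.imwrite("pics/near.png",np.hstack([im[0][:,160:480],c]))
E
```

```text
3.9667 [474.58084665  79.08474493  96.33999701] [ 2.70624090e-05  7.59446095e-02  9.97112036e-01 -4.80137415e-05] 45.65274751648556 [-0.14585924  0.24458305  0.11333125]
{'location': [268.1, 294.5], 'conf': 0.59} [487.81396258  45.65614499  41.        ]
```

View pics/near.png

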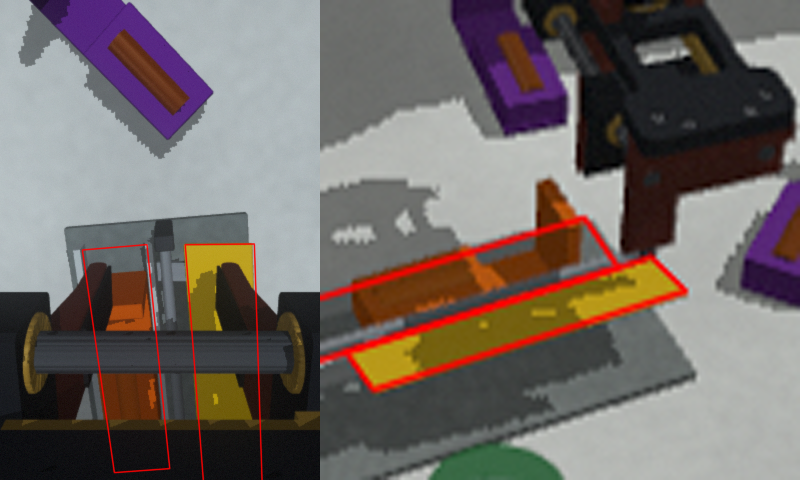

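```bash
python3 - <<'E'
from fit import *
from scipy.spatial.transform import Rotation as R
o=manip.get_obs();q=o["orientation"];Rm=R.from_quat([q[1],q[2],q[3],q[0]]).as_matrix();w=o["grip_width"]/2
T=o["eef_pos"]; p=[622.8,40,-.064]; c,s=np.cos(p[2]),np.sin(p[2])
for y in (-w-13.5,-w,w,w+13.5):
  for x in (-10,10):
    P=T+Rm@[x,y,25]; d=P-np.r_[p[:2],0]; print(y.round(1),x,proj("wrist",P)[0].round(),proj("scene",P)[0].round(),"diff",(c*d[0]+s*d[1]).round(1),(-s*d[0]+c*d[1]).round(1),P[2].round(1))
P=W(p,[[-137,-17,56],[-137,17,56],[-129,17,56]]);print(proj("wrist",P).round(),proj("scene",P).round())
x0=proj("scene",W(p,[-120,30,60]))[0].astype(int);print(x0-60)
E
```

```text
Traceback (most recent call last):
AttributeError: 'float' object has no attribute 'round'
```

```bash
python3 - <<'E'
from fit import *
from scipy.spatial.transform import Rotation as R
o=manip.get_obs();q=o["orientation"];Rm=R.from_quat([q[1],q[2],q[3],q[0]]).as_matrix();w=o["grip_width"]/2
T=o["eef_pos"]; p=[622.8,40,-.064]; c,s=np.cos(p[2]),np.sin(p[2])
for y in (-w-13.5,-w,w,w+13.5):
  for x in (-10,10):
    P=T+Rm@[x,y,25]; d=P-np.r_[p[:2],0]; print(round(y,1),x,proj("wrist",P)[0].round(),proj("scene",P)[0].round(),"diff",np.round([c*d[0]+s*d[1],-s*d[0]+c*d[1],P[2]],1))
P=W(p,[[-137,-17,56],[-137,17,56],[-129,17,56]]);print(proj("wrist",P).round(),proj("scene",P).round())
x0=proj("scene",W(p,[-120,30,60]))[0].astype(int);print(x0-60)
E
```

```text
-36.4 -10 [247. 307.] [364. 228.] diff [-142.9   -7.2   72.3]
-36.4 10 [245. 265.] [375. 226.] diff [-162.8   -5.5   72.3]
-22.9 -10 [277. 307.] [367. 233.] diff [-141.7    6.2   72.3]
-22.9 10 [276. 265.] [377. 231.] diff [-161.6    8.    72.3]
22.9 -10 [380. 307.] [376. 250.] diff [-137.7   51.9   72.4]
22.9 10 [382. 265.] [387. 247.] diff [-157.6   53.7   72.3]
36.4 -10 [410. 307.] [379. 255.] diff [-136.5   65.4   72.4]
36.4 10 [413. 265.] [390. 252.] diff [-156.4   67.1   72.4]
[[235. 305.]
 [304. 300.]
 [306. 315.]] [[359. 232.]
 [367. 244.]
 [363. 245.]]
[301 189]
```

>>> apply_moves(
  commands=[
    {"delta_rot":[0,0,0],"travel":[0,0,10],"fingers":46},
    {"delta_rot":[0,0,0],"travel":[0,0,18],"fingers":46},
    {"delta_rot":[0,0,0],"travel":[0,0,26],"fingers":46},
    {"delta_rot":[0,0,0],"travel":[0,0,34],"fingers":46},
    {"delta_rot":[0,0,0],"travel":[0,0,38],"fingers":46},
  ],
)

```text
time: 4.53
eef_pos: [474.6, 79.0, 56.9]
orientation: [0.0, 0.076, 0.997, -0.0]
wrist_force: [-2.2, 0.1, 22.0]
grip_width: 46.2
```

>>> apply_moves(
  commands=[
    {"delta_rot":[0,0,0],"travel":[0,0,1],"fingers":46},
    {"delta_rot":[0,0,0],"travel":[0,0,1],"fingers":46},
    {"delta_rot":[0,0,0],"travel":[0,0,1],"fingers":46},
    {"delta_rot":[0,0,0],"travel":[0,0,1],"fingers":46},
  ],
)

```text
time: 4.87
eef_pos: [474.6, 79.0, 57.1]
orientation: [0.0, 0.076, 0.997, 0.0]
wrist_force: [-2.4, -0.5, 15.8]
grip_width: 45.9
```

```bash
python3 - <<'E'
from fit import *
o=manip.get_obs();print(o["time"],o["eef_pos"],o["orientation"],o["grip_width"],o["wrist_force"])
s=manip.snapshot("scene")[:,:,::-1]
cv2.imwrite("pics/press.png",cv2.resize(s[180:300,250:410],(800,600),interpolation=cv2.INTER_CUBIC))
E
```

```text
4.8667 [474.64836363  79.01273928  57.11706264] [4.70889729e-04 7.59728602e-02 9.97109747e-01 2.33914123e-04] 45.861334331457996 [-2.35806778 -0.46686849 15.80530722]
```

View pics/press.png

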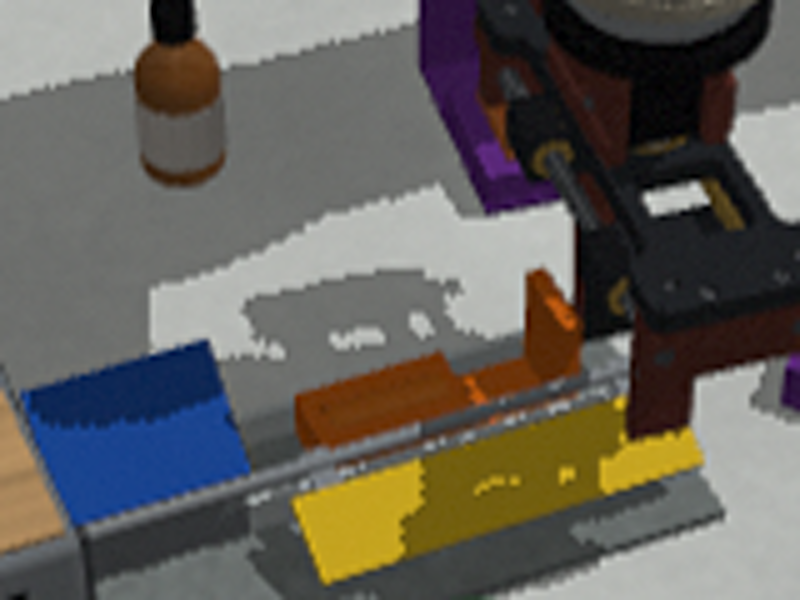

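The flap is fully open, with the blue cover tilted up and the yellow paddle down under the left finger. The tab is free just ahead of the right finger, at about (555,320) in the crop. I'll ease the press a little and push.

>>> apply_moves(
  commands=[
    {"delta_rot":[0,0,0],"travel":[-6,0.5,-1.5],"fingers":46},
    {"delta_rot":[0,0,0],"travel":[-14,1.2,-1.5],"fingers":46},
    {"delta_rot":[0,0,0],"travel":[-22,1.9,-1.5],"fingers":46},
    {"delta_rot":[0,0,0],"travel":[-30,2.6,-1.5],"fingers":46},
    {"delta_rot":[0,0,0],"travel":[-38,3.3,-1.5],"fingers":46},
  ],
)

```text
time: 5.33
eef_pos: [509.0, 77.6, 57.1]
orientation: [-0.004, 0.075, 0.997, 0.0]
wrist_force: [-10.4, 3.8, 11.2]
grip_width: 46.0
```

```bash
python3 - <<'E'
from fit import *
o=manip.get_obs();print(o["time"],o["eef_pos"],o["orientation"],o["grip_width"],o["wrist_force"])
s=manip.snapshot("scene")[:,:,::-1]
cv2.imwrite("pics/push1.png",cv2.resize(s[180:300,250:410],(800,600),interpolation=cv2.INTER_CUBIC))
E
```

```text
5.3333 [509.007705    77.64097481  57.12854386] [-3.57100410e-03  7.50754192e-02  9.97171463e-01  5.25281486e-05] 45.95310251631582 [-10.40748779   3.76500027  11.2111111 ]
```

View pics/push1.png

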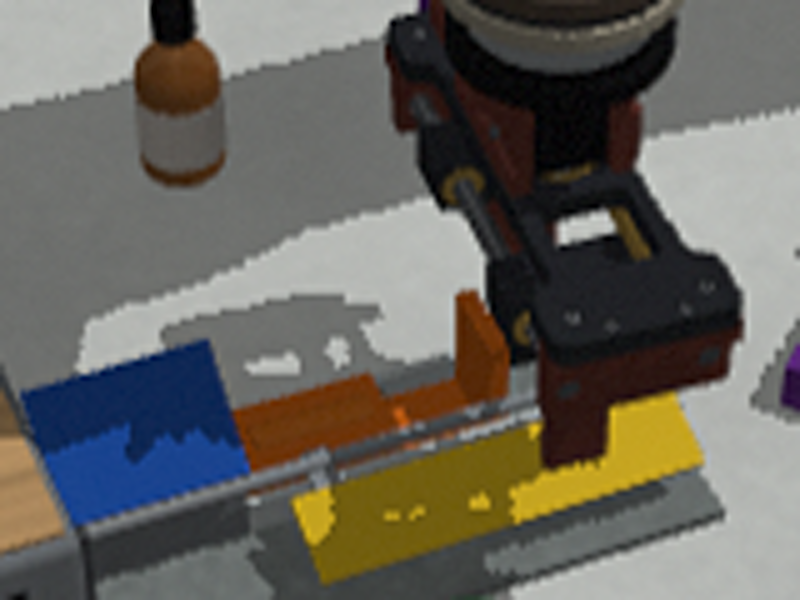

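The cartridge has slid forward flat and its front is at the bay mouth (240,430 in the crop). The flap is still open, so I'll continue.

>>> apply_moves(
  commands=[
    {"delta_rot":[0,0,0],"travel":[-7,0.6,-0.7],"fingers":46},
    {"delta_rot":[0,0,0],"travel":[-14,1.2,-0.7],"fingers":46},
    {"delta_rot":[0,0,0],"travel":[-21,1.8,-0.7],"fingers":46},
    {"delta_rot":[0,0,0],"travel":[-28,2.4,-0.7],"fingers":46},
    {"delta_rot":[0,0,0],"travel":[-35,3.1,-0.7],"fingers":46},
  ],
)

```text
time: 5.8
eef_pos: [545.3, 75.1, 57.7]
orientation: [-0.002, 0.075, 0.997, 0.0]
wrist_force: [-5.8, 2.7, 4.7]
grip_width: 45.8
```

>>> apply_moves(
  commands=[
    {"delta_rot":[0,0,0],"travel":[-5,0.4,0],"fingers":46},
    {"delta_rot":[0,0,0],"travel":[-10,0.9,0],"fingers":46},
    {"delta_rot":[0,0,0],"travel":[-15,1.3,0],"fingers":46},
    {"delta_rot":[0,0,0],"travel":[-20,1.7,0],"fingers":46},
    {"delta_rot":[0,0,0],"travel":[-20,1.7,0],"fingers":46},
  ],
)

```text
time: 6.22
eef_pos: [566.3, 73.8, 57.8]
orientation: [-0.002, 0.075, 0.997, 0.0]
wrist_force: [-3.7, 2.7, 5.2]
grip_width: 45.8
```

```bash
python3 - <<'E'
from fit import *
o=manip.get_obs();print(o["time"],o["eef_pos"],o["orientation"],o["grip_width"],o["wrist_force"])
s=manip.snapshot("scene")[:,:,::-1]
cv2.imwrite("pics/push2.png",cv2.resize(s[180:300,250:410],(800,600),interpolation=cv2.INTER_CUBIC))
E
```

```text
6.2167 [566.31151181  73.82998414  57.81122604] [-1.58168595e-03  7.54054602e-02  9.97151687e-01  1.64598730e-04] 45.794719829971015 [-3.65528454  2.71726862  5.22238414]
```

View pics/push2.png

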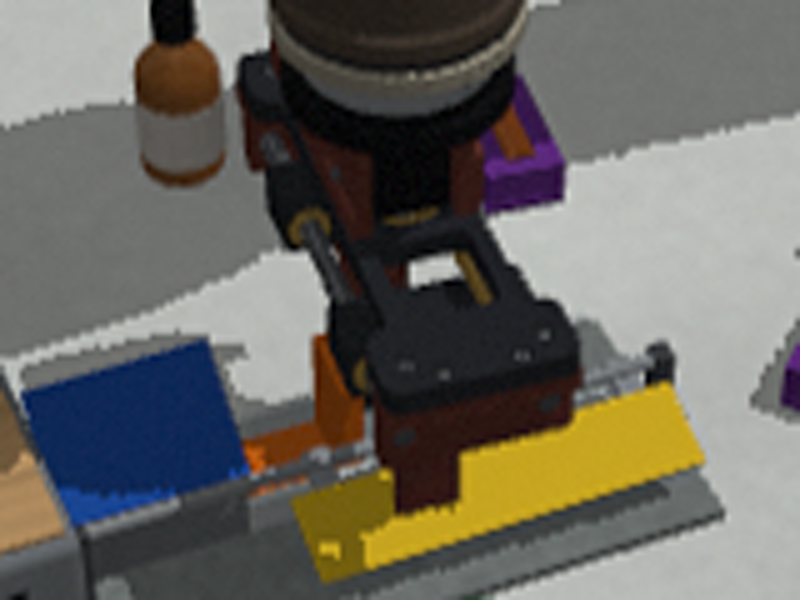

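Body is under the flap, tab at (335,400) in the crop. About 18 mm is left; I'll push on slowly and watch the force.

>>> apply_moves(
  commands=[
    {"delta_rot":[0,0,0],"travel":[-4,0.3,0],"fingers":46},
    {"delta_rot":[0,0,0],"travel":[-8,0.7,0],"fingers":46},
    {"delta_rot":[0,0,0],"travel":[-11,1,0],"fingers":46},
    {"delta_rot":[0,0,0],"travel":[-14,1.2,0],"fingers":46},
    {"delta_rot":[0,0,0],"travel":[-14,1.2,0],"fingers":46},
  ],
)

```text
time: 6.68
eef_pos: [579.5, 73.0, 57.8]
orientation: [-0.002, 0.075, 0.997, 0.0]
wrist_force: [-5.5, 2.0, 5.2]
grip_width: 46.1
```

>>> apply_moves(
  commands=[
    {"delta_rot":[0,0,0],"travel":[-1,0.1,0],"fingers":46},
    {"delta_rot":[0,0,0],"travel":[-2,0.2,0],"fingers":46},
    {"delta_rot":[0,0,0],"travel":[-3,0.3,0],"fingers":46},
    {"delta_rot":[0,0,0],"travel":[-3,0.3,0],"fingers":46},
  ],
)

```text
time: 7.02
eef_pos: [582.0, 72.8, 57.7]
orientation: [-0.003, 0.075, 0.997, 0.0]
wrist_force: [-6.0, 2.3, 7.8]
grip_width: 46.1
```

>>> apply_moves(
  commands=[
    {"delta_rot":[0,0,0],"travel":[-1,0.1,0],"fingers":46},
    {"delta_rot":[0,0,0],"travel":[-2,0.2,0],"fingers":46},
    {"delta_rot":[0,0,0],"travel":[-2,0.2,0],"fingers":46},
  ],
)

```text
time: 7.27
eef_pos: [582.5, 72.8, 57.6]
orientation: [-0.004, 0.075, 0.997, 0.0]
wrist_force: [-12.1, 2.1, 11.9]
grip_width: 46.1
```

>>> apply_moves(
  commands=[
    {"delta_rot":[0,0,0],"travel":[-1,0.1,0],"fingers":46},
    {"delta_rot":[0,0,0],"travel":[-2,0.2,0],"fingers":46},
    {"delta_rot":[0,0,0],"travel":[-2,0.2,0],"fingers":46},
  ],
)

```text
time: 7.52
eef_pos: [582.7, 72.8, 57.5]
orientation: [-0.006, 0.076, 0.997, -0.0]
wrist_force: [-17.3, 4.3, 17.6]
grip_width: 45.8
```

>>> apply_moves(
  commands=[
    {"delta_rot":[0,0,0],"travel":[-1,0.1,0],"fingers":46},
    {"delta_rot":[0,0,0],"travel":[-2,0.2,0],"fingers":46},
    {"delta_rot":[0,0,0],"travel":[-2,0.2,0],"fingers":46},
  ],
)

```text
time: 7.77
eef_pos: [582.8, 72.7, 57.4]
orientation: [-0.008, 0.076, 0.997, -0.0]
wrist_force: [-23.7, 3.1, 23.6]
grip_width: 46.2
```

Hard stop at x ≈ 582.7 with the force rising, so the cartridge is home. I'll back off and then lift.

>>> apply_moves(
  commands=[
    {"delta_rot":[0,0,0],"travel":[5,-0.4,0],"fingers":46},
    {"delta_rot":[0,0,0],"travel":[10,-0.9,0],"fingers":46},
    {"delta_rot":[0,0,0],"travel":[14,-1.2,0],"fingers":46},
    {"delta_rot":[0,0,0],"travel":[14,-1.2,-4],"fingers":46},
    {"delta_rot":[0,0,0],"travel":[14,-1.2,-10],"fingers":46},
  ],
)

```text
time: 8.18
eef_pos: [576.8, 73.3, 68.8]
orientation: [0.0, 0.076, 0.997, 0.0]
wrist_force: [1.9, 2.0, 3.5]
grip_width: 46.3
```

>>> apply_moves(
  commands=[
    {"delta_rot":[0,0,0],"travel":[0,0,-8],"fingers":46},
    {"delta_rot":[0,0,0],"travel":[0,0,-20],"fingers":46},
    {"delta_rot":[0,0,0],"travel":[0,0,-50],"fingers":46},
    {"delta_rot":[0,0,0],"travel":[0,0,-85],"fingers":46},
    {"delta_rot":[0,0,0],"travel":[30,0,-120],"fingers":46},
  ],
)

```text
time: 8.6
eef_pos: [551.7, 75.1, 187.3]
orientation: [0.001, 0.077, 0.997, -0.001]
wrist_force: [0.4, 0.1, 0.8]
grip_width: 46.1
```

>>> apply_moves(
  commands=[
    {"delta_rot":[0,0,0],"travel":[35,0,-10],"fingers":46},
    {"delta_rot":[0,0,0],"travel":[70,0,-20],"fingers":46},
    {"delta_rot":[0,0,0],"travel":[100,0,-20],"fingers":46},
    {"delta_rot":[0,0,0],"travel":[100,0,-20],"fingers":46},
    {"delta_rot":[0,0,0],"travel":[100,0,-20],"fingers":46},
  ],
)

```text
time: 9.02
eef_pos: [449.3, 91.6, 206.2]
orientation: [-0.0, 0.075, 0.997, 0.0]
wrist_force: [0.1, 0.3, 0.1]
grip_width: 46.0
```

```bash
python3 - <<'E'
from fit import *
o=manip.get_obs();print(o["time"],o["eef_pos"],o["wrist_force"])
p=[622.8,40,-.064];c,q=np.cos(p[2]),np.sin(p[2])
a=manip.snapshot("scene")[:,:,::-1];w=manip.snapshot("wrist")[:,:,::-1]
for n in ("scene","wrist"):
  for l,z in (("push_face",41),("lip",16)):
    for r in manip.pinpoint(l,n)[:3]:
      d=ray(n,r["location"],z)-np.r_[p[:2],0];print(n,l,r["conf"],np.round([c*d[0]+q*d[1],-q*d[0]+c*d[1]],1))
cv2.imwrite("pics/end.png",np.hstack([cv2.resize(a[220:320,220:400],(432,240),interpolation=cv2.INTER_CUBIC),cv2.resize(w,(320,240))]))
E
```

```text
9.0167 [449.29516718  91.61918191 206.21825008] [0.14906913 0.30414539 0.13362897]
scene push_face 0.94 [-180.8 -192.2]
scene push_face 0.72 [-288.7   -4.1]
scene push_face 0.7 [-34.   -0.8]
scene lip 0.76 [8.1 3.2]
wrist push_face 0.7 [-181.3 -202. ]
wrist push_face 0.64 [-35.6  -2.8]
wrist push_face 0.6 [-302.3  -18.2]
wrist lip 0.57 [ 2.4 -9.4]
```

View pics/end.png

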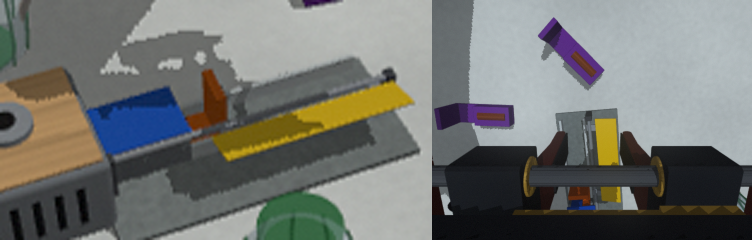

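```bash
python3 - <<'E'
from fit import *
im=manip.snapshot("scene"); p=[623.5,42.3,-.063]
m=cv2.inRange(cv2.cvtColor(im,cv2.COLOR_RGB2HSV),(18,180,40),(35,255,255))>0; m[:240]=0;m[300:]=0;m[:,:300]=0;m[:,400:]=0
for f in (0,.05,.1,.2,.3,.45):
    k=np.zeros((480,640),np.uint8);cv2.fillConvexPoly(k,np.round(proj("scene",W(p,pad(.26-f)))).astype(int),1);k=k>0
    print(f,round((k&m).sum()/(k|m).sum(),3))
old=cv2.imread("pics/scene0.png")[:,:,::-1]
for l in ("jar_a","glass","dropper"): print(l,[np.round(r["location"]).tolist() for r in manip.pinpoint(l,"scene")[:2]])
manip.finish_job(); print(manip.get_obs()["time"])
E
```

```text
0 0.903
0.05 0.846
0.1 0.785
0.2 0.65
0.3 0.548
0.45 0.442
jar_a [[211.0, 244.0], [345.0, 375.0]]
glass [[293.0, 383.0]]
dropper [[287.0, 214.0]]
the job is handed in; nothing more can be done
the job is handed in; nothing more can be done
```

The orange cartridge is loaded, the flap has sprung shut behind it, and I handed the job in at about 9 s. The hand-in reports no verdict, so success rests on my last checks.

I pressed the paddle down to its stop with the left fingertip. With the flap held open, I pushed the cartridge along the tray with the right fingertip until it stopped hard. The wrist force then rose to about 24 N with the tool no longer moving forward. I backed off, lifted, and both fingers came clear.

- **Cartridge home:** in the last two pictures the tab's rear face measured -34.0 mm and -35.6 mm, against -32 mm for fully home and a limit of -36.5 mm. Those readings are good to a few millimetres, so the margin is thin. The hard stop came where the fitted diffuser pose predicted it, within about 1.5 mm.
- **Flap shut:** the paddle outline in the scene picture matched the shut position best (overlap 0.90 at 0 rad, 0.85 at 0.05, 0.79 at 0.1). This check is coarse for a 0.05 rad limit, but the match falls off steadily as the assumed angle grows.
- **Robot clear:** the wrist force was about zero, with the arm about 200 mm up.
- **Jars, glass and bottle:** their detected positions differ from the start by 2 to 6 pixels in the scene picture. I took this as detector scatter, because the arm never came near them.

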